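# Fit the hose guide roller into the feed stand

## Robot

A 7-joint arm with a two-finger parallel gripper is mounted at the origin on the work surface. World frame = base frame: x ahead of the robot, y to its left, z up, the work surface at z = 0. Lengths are in m, angles in degrees, forces in N, time in s.
With the tool pointing down it reaches from about 0.4 to 0.9 m from the base axis. Payload 5.5 kg.
Tool frame: the origin (TCP) lies at the very end of the fingers, on their centre line; the grasp point (between the pads) lies 19 mm behind it (r.tcp_to_grasp is the distance from the TCP to the grasp point, in m); z points along the fingers, y is the line along which they close (so a half turn about z gives the same grasp; the last joint's range is limited). The gripper opens to 92 mm and grips with 3 to 60 N. Pads are 19 mm wide; open, the fingers measure 130 mm over their backs; the gripper's body (75 mm by 190 mm) begins 47 mm behind the grasp point.
Start: joints at [-54.477, 28.699, -24.465, 88.831, 12.651, 65.22, -12.049], TCP at [0.227, 0.609, 0.227] pointing down, gripper open.
Joint ranges: [-164.97, 164.97], [-17.58, 116.51], [-87.97, 89.64], [11.32, 138.91], [-80.73, 260.73], [10.89, 115.49], [-147.41, 147.41]. Speed limits (degrees/s): [147.25, 147.25, 180, 180, 180, 180, 180].

## Interface

Orientations are given as a 3x3 rotation matrix whose columns are the frame's x, y, z axes.
In Python, from bench import r, fingers, solver, vision, nets, sensors gives the robot as it stands. Calls block until the motion is done:
- r.move_pose(position, orientation): joint-space move of the TCP to a pose.
- r.movel(position, ori=None, feed=0.15): straight line of the TCP; ori=None keeps the orientation; feed is the mean speed in m/s.
- r.move_joints(angles): joint-space move.
- fingers.grip(opening, squeeze=None): finger opening in m; squeeze is the grip in N (None keeps the last); returns when the fingers have stopped.
- r.dwell(seconds).
- solver.solve_ik(position, orientation): joint angles nearest the present ones, or None.
- vision.read_camera(name): name is "scene" or "top" or "wrist"; returns a dict with "frame" (420x560x3 uint8, red, green, blue), "fov_y" (degrees; the focal length in pixels is half the picture's height over the tangent of half this angle, whatever the lens; pixels are square), "cx", "cy" (the principal point, pixels), "rvec" (rotation vector, rad) and "tvec" (3), from world to camera coordinates, as OpenCV has them. Camera axes: x right, y down, z forward; pixel columns grow to the right and rows downward; lengths in m; the calibration is good to about 2 mm. A picture is of the moment at which its call begins. There is no depth.
A pose or a line that the arm cannot do raises r.MotionError and nothing moves.
- r.close_job(): hands the job in; it is judged then, once.
Trained networks look in a picture, given as the dict that the camera call returned (one of the last four; its "shot" number tells which), for a name from the list of things; names that differ only in an ending like _2 or _b are one class to them, and where a whole thing is asked for, a point or a joint stands for the part that bears it (a point fixed in the world has none). Each returns a list of dicts, best first, with "confidence" (0 to 1); they miss things now and then, are a little off and sometimes report something else, mostly with a low value. They report only what shows in the picture. A call takes as long as a camera call. They do not tell look-alikes from the thing itself.
- nets.spot_in(thing, picture): "location" ([x, y, z] in m, in the coordinates of the camera as it stood for that picture, good to about 4 mm: the middle of the surface that is visible of it).
Readings, each from a call of its own:
- sensors.get_t(): time.
- sensors.get_joint_positions(): joint angles.
- sensors.get_qd(): joint speeds.
- sensors.get_tau(): joint torques, N m.
- sensors.get_tcp_pos(): TCP position.
- sensors.get_eef_rot(): TCP orientation.
- sensors.get_wrist_force(): force on the tool from outside, world axes, zero at the start.
- sensors.get_wrist_torque(): the same for the moment, N m.
- sensors.get_grip_width(): finger opening in m.
- sensors.get_grip_force(): force on a finger pad.
Only numpy, scipy, OpenCV 4.12 (cv2) and the standard library are available. Lean on these libraries where they do the work, as an engineer would, in place of code of your own. Each camera call takes 0.05 s, during which the arm holds its last target. There are 200 camera calls.

## Task

Lift the yellow guide roller out of its plywood cradle and lower it, axle level, into the two open slots of the blue hose feed stand, then press it down between the spring shoes until both axle ends sit fully home on the slot bottoms. The stand's height setting is not known, so feel for the bottom: press only as hard as it takes and stop there, so that the stand is not strained. Leave the other things on the bench alone and let go of the roller when done.

Things in the scene. Friction and masses are not known exactly. Their poses are not given: they have to be found in the camera images.
- roller_mid (a point): centre of the guide roller, about 0.4 kg: a yellow plastic cylinder, black ends, 44 mm across and 80 mm long, rigid on a 12 mm steel axle that sticks out 26 mm each end (132 mm overall). Its y axis runs along the axle; both ends are alike. Grip it across the cylinder at mid-length. At first it lies level with its axle ends in the cradle's notches, centre 48.5 mm above the bench
- cradle: fixed plywood cradle, base 90 x 140 x 8 mm, with two notched end blocks 12 mm thick centred 54 mm either side of the middle along its y axis; their tips are 56 mm above the bench. Origin: centre of its underside, z up
- stand: blue hose feed stand, fixed: base plate 110 x 150 x 12 mm; origin at the centre of its underside, z up. On it an aluminium yoke with two upright cheeks 12 mm thick, centred 52 mm either side of the origin along the stand's y axis (92 mm apart inside). The axle belongs along the stand's y axis, either way round, the roller's body between the cheeks. Over 45 N between roller and stand strains it
- slot_line (a point): point of the stand 62 mm above its origin, midway between the slots, one per cheek, open at the top, at the stand's x = 0: 14 mm wide, widening to 28 mm over the top 8 mm. The yoke's height differs each time and is not measured: an axle on the rigid slot bottoms has its centre 0 to 14 mm above this point; cheek tops are 28 mm above that centre
- adaptor_mid (a point): bystander: brass hose adaptor, 42 mm across, 60 mm tall, standing loose on the bench; its centre
- tin_mid (a point): bystander: can with a green label, 66 mm across, 110 mm tall, standing loose on the bench; its centre
- spanner: bystander: steel spanner 190 mm long lying loose on the bench along its x axis
- pin_left (a joint): sensing pin in the slot bottom at the stand's +y side, in m: 0 standing 3 mm up, 0.003 pushed flush, axle bottomed (a weak spring, 1 N). Above it a brass spring shoe sticks 3 mm out of the slot's +x wall, sloped at its top. It meets the axle 15 to 18 mm above its seat and grips it, so the axle stays where it is left: 8 to 25 N on the roller slides it down past both
- pin_right (a joint): the same for the slot at the stand's -y side. The bottoms are rigid: below them the force climbs steeply, within 1 to 2 mm, to the limit
There are look-alikes about, which are no part of the job. There is more than one size of the part that bears roller_mid; the job needs the middle-sized.

How it is judged (in metres and radians):
On the way:
1. the roller is lifted clear of its cradle (contact force between roller and cradle below 0.05 N and contact force between roller and the fingers above 1 N and height (world z) of roller_mid above 0.065 m), for 0.2 s.
At the end, for the whole second after the job is handed in: the roller's axle is down on the bottoms of both slots (within 0.8 mm: both sensing pins pushed in more than 2.2 of 3 mm), level and along the slots within 2 degrees, the roller at rest (under 20 mm/s) and let go (horizontal distance between roller_mid and stand below 0.012 m and angle between the y axis of roller_mid and the y axis of stand, either way round below 0.035 rad and value of joint each of pin_left, pin_right above 0.0022 m and linear speed of roller below 0.02 m/s and contact force between roller and the fingers below 0.05 N); the robot touches nothing.
It fails at once if roller and stand were pressed together with more than 45 N (contact force between roller and stand above 45 N).
It fails at once if the robot itself pushed on the stand with more than 45 N (contact force between the arm and stand above 45 N).
It fails at once if a bystander was moved by more than 20 mm (distance of any of adaptor_mid, tin_mid, spanner from where it was at the start of the episode above 0.02 m).
It also fails if it takes over 53 s, if anything falls off the work surface, if the arm or the gripper's body presses on something with over 40 N, if the wrist force passes 120 N, or if a joint passes its speed limit or range.

## Working session

There is one attempt and no reset: what is moved stays moved. The work goes in short steps, each a Python script; the robot and the scene stay as the last script left them, time stands still between calls to the robot, and variables do not carry over. Pictures are saved under pics/ and viewed, at most 10 in all, crops included, and the job is handed in when it is done.

```bash
ls; mkdir -p pics; cat > h.py <<'E'
import numpy as np, cv2
from bench import r, fingers, solver, vision, nets, sensors
def cam(n,save=None):
    p=vision.read_camera(n)
    if save: cv2.imwrite('pics/'+save,p['frame'][:,:,::-1])
    return p
def K(p):
    f=p['frame'].shape[0]/2/np.tan(np.radians(p['fov_y'])/2)
    return np.array([[f,0,p['cx']],[0,f,p['cy']],[0,0,1.]])
def Rt(p): return cv2.Rodrigues(np.array(p['rvec'],float))[0],np.array(p['tvec'],float).ravel()
def ray(p,uv,z):
    R,t=Rt(p); d=R.T@np.linalg.inv(K(p))@np.array([uv[0],uv[1],1.]); c=-R.T@t
    return c+d*(z-c[2])/d[2]
def proj(p,X):
    return cv2.projectPoints(np.array(X,float).reshape(-1,3),np.array(p['rvec'],float),np.array(p['tvec'],float),K(p),None)[0].reshape(-1,2)
def w(p,loc):
    R,t=Rt(p); return R.T@(np.array(loc)-t)
def down(yaw): # tool y axis at yaw(deg) in world
    a=np.radians(yaw); y=np.array([np.cos(a),np.sin(a),0]); z=np.array([0,0,-1.]); return np.column_stack([np.cross(y,z),y,z])
E
python3 - <<'E'
from h import *
np.set_printoptions(precision=3,suppress=True)
for n in ('scene','top'):
    p=cam(n,n+'1.png'); R,t=Rt(p); print(n,-R.T@t,p['fov_y'])
    for th in ('roller_mid','cradle','stand','adaptor_mid','tin_mid','spanner'):
        for d in nets.spot_in(th,p): print(th,w(p,d['location']),proj(p,w(p,d['location']))[0],round(d['confidence'],2))
print(sensors.get_t(),sensors.get_eef_rot(),sensors.get_wrist_force())
E
```

```text
pics
scene [1.187 0.257 0.947] 52.65189851934845
roller_mid [0.343 0.19  0.049] [360.107 185.194] 0.73
roller_mid [0.691 0.164 0.027] [314.366 288.314] 0.67
roller_mid [0.538 0.153 0.059] [328.909 231.254] 0.65
cradle [0.549 0.155 0.008] [326.672 245.855] 0.58
stand [ 0.521 -0.149  0.012] [226.594 206.359] 0.83
adaptor_mid [0.76  0.051 0.036] [260.103 295.851] 0.59
tin_mid [0.554 0.412 0.09 ] [433.69  259.676] 0.94
spanner [ 0.59  -0.444  0.005] [125.106 197.562] 0.57
top [0.368 0.001 0.975] 57.367711969124734
roller_mid [0.519 0.148 0.066] [211.681 213.524] 0.97
roller_mid [0.324 0.188 0.054] [192.159 296.653] 0.97
roller_mid [0.679 0.164 0.025] [209.926 154.964] 0.66
cradle [0.516 0.142 0.01 ] [217.253 218.437] 0.57
cradle [0.52  0.148 0.066] [211.625 213.15 ] 0.45
stand [ 0.499 -0.152  0.013] [333.333 226.049] 0.7
stand [0.532 0.401 0.105] [ 99.021 204.27 ] 0.26
adaptor_mid [0.744 0.046 0.037] [256.172 130.002] 0.79
spanner [ 0.583 -0.451  0.005] [447.511 195.564] 0.55
spanner [0.519 0.151 0.068] [210.209 213.618] 0.24
0.7 [[-0.937  0.349  0.   ]
 [ 0.349  0.937  0.   ]
 [ 0.     0.    -1.   ]] [0.058 0.426 0.307]
```

View pics/scene1.png

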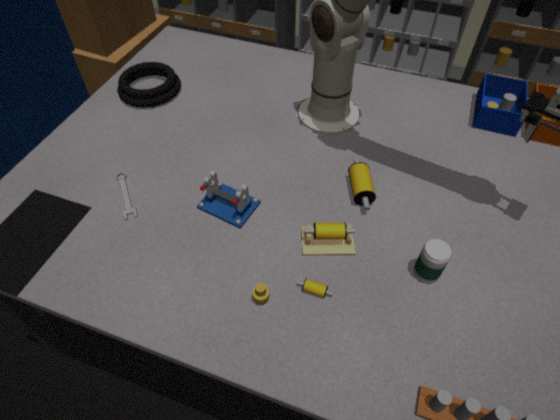

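View pics/top1.png

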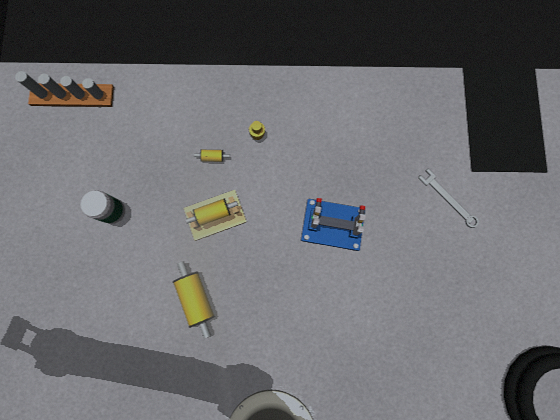

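```bash
python3 - <<'E'
from h import *
np.set_printoptions(precision=3,suppress=True)
for n in ('scene','top'):
    p=cam(n); print(n,[k for k in p],{k:v for k,v in p.items() if k!='frame'},proj(p,[0,0,0]))
def look(x,y,yaw,name):
    r.move_pose([x,y,0.27],down(yaw))
    p=cam('wrist',name); R,t=Rt(p); print(name,-R.T@t,p['fov_y'],sensors.get_tcp_pos(),sensors.get_joint_positions())
    for th in ('roller_mid','cradle','stand'):
        for d in nets.spot_in(th,p): print(th,w(p,d['location']),proj(p,w(p,d['location']))[0],round(d['confidence'],2))
    np.save('pics/'+name+'.npy',np.r_[p['rvec'],p['tvec'],p['fov_y'],p['cx'],p['cy']])
look(0.51,-0.15,-8,'ws.png')
look(0.52,0.148,14,'wr.png')
print(sensors.get_t())
E
```

```text
scene ['frame', 'fov_y', 'cx', 'cy', 'rvec', 'tvec', 'shot'] {'fov_y': 52.65189851934845, 'cx': 279.3217466879115, 'cy': 204.0760213652434, 'rvec': array([ 1.506,  2.166, -0.78 ]), 'tvec': array([ 0.171, -0.322,  1.496]), 'shot': 3} [[327.961 112.792]]
top ['frame', 'fov_y', 'cx', 'cy', 'rvec', 'tvec', 'shot'] {'fov_y': 57.367711969124734, 'cx': 273.9232827185368, 'cy': 208.56625378522216, 'rvec': array([ 2.14 , -2.119,  0.195]), 'tvec': array([-0.007,  0.536,  0.894]), 'shot': 4} [[270.953 438.704]]
ws.png [ 0.52  -0.084  0.428] 70.90224292188726 [ 0.51  -0.149  0.27 ] [ -1.342  12.53   17.16  104.201  -4.099  63.883   9.353]
cradle [0.516 0.075 0.009] [258.967   1.75 ] 0.7
wr.png [0.506 0.209 0.428] 70.90224292188726 [0.521 0.145 0.27 ] [-22.347  13.232   4.539 102.663  -1.08   64.155  -3.699]
roller_mid [0.329 0.187 0.058] [132.16  113.943] 0.79
roller_mid [0.527 0.15  0.064] [284.911 182.748] 0.67
cradle [0.526 0.159 0.008] [285.392 170.209] 0.59
stand [ 0.482 -0.083  0.013] [221.689 310.407] 0.92
5.2
```

View pics/ws.png

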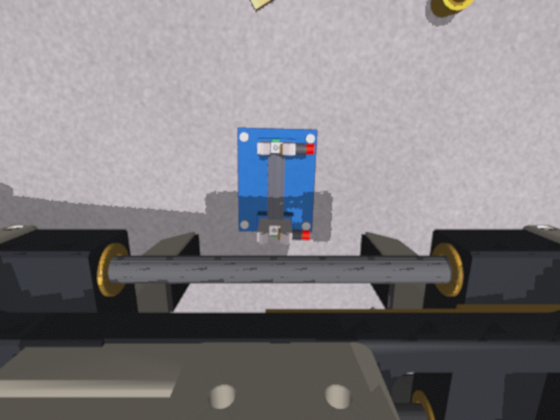

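View pics/wr.png

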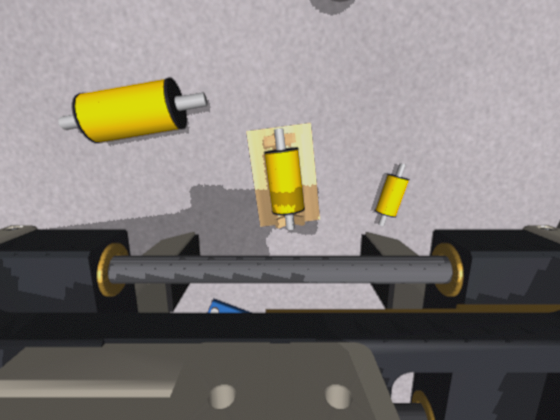

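```bash
python3 - <<'E'
from h import *
np.set_printoptions(precision=4,suppress=True)
def P(n):
    a=np.load('pics/'+n+'.npy'); return dict(rvec=a[:3],tvec=a[3:6],fov_y=a[6],cx=a[7],cy=a[8],frame=cv2.imread('pics/'+n))
p=P('wr.png'); print('axle',ray(p,(280,129),.0485),ray(p,(291,229),.0485),'base',[ray(p,u,.008)[:2] for u in ((248,131),(311,124),(319,219))])
p=P('ws.png'); print('plate',[ray(p,u,.012)[:2] for u in ((238,128),(317,130),(238,231),(315,233))])
im1=cv2.resize(P('wr.png')['frame'][110:240,225:345],None,fx=4,fy=4,interpolation=2)
r.move_pose([0.50,-0.205,0.20],down(-8))
p=cam('wrist','ws2.png'); np.save('pics/ws2.png.npy',np.r_[p['rvec'],p['tvec'],p['fov_y'],p['cx'],p['cy']])
R,t=Rt(p);print(-R.T@t,sensors.get_tcp_pos(),sensors.get_t())
im=cv2.resize(p['frame'][90:240,180:380,::-1],None,fx=4,fy=4,interpolation=2); cv2.imwrite('pics/c2.png',im); cv2.imwrite('pics/c1.png',im1)
E
```

```text
axle [0.5055 0.2119 0.0485] [0.5512 0.088  0.0485] base [array([0.4632, 0.1991]), array([0.5453, 0.2288]), array([0.5927, 0.1002])]
plate [array([ 0.4646, -0.0714]), array([ 0.5711, -0.0889]), array([ 0.439 , -0.2174]), array([ 0.5521, -0.2364])]
[ 0.5106 -0.1382  0.3588] [ 0.5011 -0.2028  0.2002] 6.6
```

View pics/c2.png

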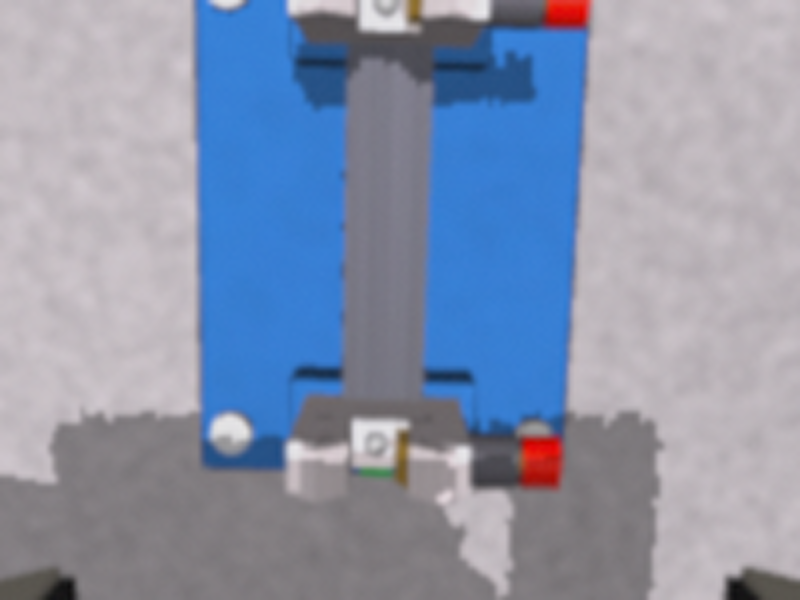

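View pics/c1.png

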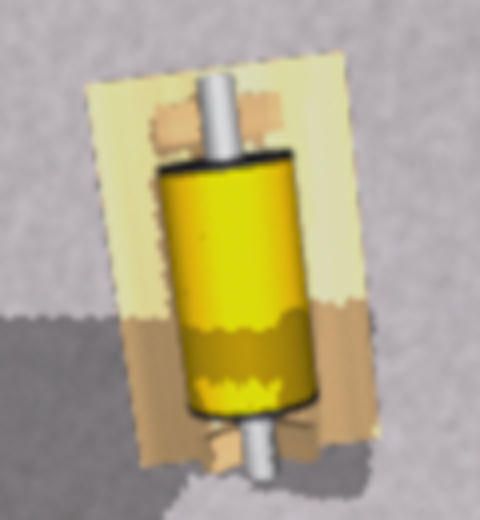

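```bash
cat >> h.py <<'E'
def P(n):
    a=np.load('pics/'+n+'.npy'); return dict(rvec=a[:3],tvec=a[3:6],fov_y=a[6],cx=a[7],cy=a[8],frame=cv2.imread('pics/'+n))
E
python3 - <<'E'
from h import *
np.set_printoptions(precision=4,suppress=True)
p=P('ws2.png'); c=lambda x,y:(180+x/4-.375,90+y/4-.375)
g=lambda x,y,z: ray(p,c(x,y),z)[:2]
for z in (.06,.075,.09,.10):
    a,b=g(381,440,z),g(390.5,10,z); d=b-a; print(z,'slot pins',a,b,(a+b)/2,np.hypot(*d),np.degrees(np.arctan2(-d[0],d[1])))
    a,b=g(378.5,470,z),g(389,5,z); d=b-a; print(z,'tops',a,b,np.degrees(np.arctan2(-d[0],d[1])))
a,b=g(203,467,.012),g(565,465,.012);print('plate low',a,b,(a+b)/2,np.hypot(*(b-a)),np.degrees(np.arctan2(*(b-a)[::-1])))
a,b=g(196,0,.012),g(590,0,.012);print('plate at row0',a,b,np.hypot(*(b-a)),(a+b)/2)
a,b=g(230,433,.013),g(534,433,.013);print('holes',a,b)
# grasp
r.move_pose([.5284,.150,.14],down(20.2)); print(sensors.get_tcp_pos(),sensors.get_t(),sensors.get_wrist_force(),sensors.get_joint_positions())
E
```

```text
0.06 slot pins [ 0.4966 -0.2053] [ 0.5136 -0.1017] [ 0.5051 -0.1535] 0.10499319478492061 -9.349431571110275
0.06 tops [ 0.4948 -0.2131] [ 0.5134 -0.1005] -9.39828196527344
0.075 slot pins [ 0.4973 -0.2019] [ 0.5135 -0.1035] [ 0.5054 -0.1527] 0.09972283072183953 -9.34943157111027
0.075 tops [ 0.4956 -0.2094] [ 0.5133 -0.1024] -9.398281965273437
0.09 slot pins [ 0.498  -0.1985] [ 0.5133 -0.1053] [ 0.5057 -0.1519] 0.09445246665875848 -9.349431571110292
0.09 tops [ 0.4964 -0.2056] [ 0.5132 -0.1043] -9.398281965273432
0.1 slot pins [ 0.4985 -0.1963] [ 0.5132 -0.1066] [ 0.5059 -0.1514] 0.09093889061670443 -9.349431571110323
0.1 tops [ 0.4969 -0.2031] [ 0.5131 -0.1056] -9.39828196527345
plate low [ 0.4397 -0.2169] [ 0.5485 -0.2314] [ 0.4941 -0.2242] 0.10974637137702487 -7.5762429955464095
plate at row0 [ 0.4614 -0.0859] [ 0.569  -0.1008] 0.10862615070237551 [ 0.5152 -0.0933]
holes [ 0.4498 -0.2074] [ 0.5402 -0.22  ]
[0.5291 0.1479 0.1403] 7.95 [-0.1785 -0.6323  0.3647] [-24.1145  22.6095   6.9622 108.7617  -3.4591  48.8079   4.618 ]
```

```bash
cat >> h.py <<'E'
def goto(pos,yaw,feed=.15,tol=.0006,n=3):
    pos=np.array(pos,float); cmd=pos.copy()
    for i in range(n):
        r.movel(cmd,down(yaw),feed=feed); r.dwell(.15)
        e=pos-sensors.get_tcp_pos()
        if np.linalg.norm(e)<tol: break
        cmd=cmd+e; feed=.05
    return cmd,e
def yawerr(yaw):
    R=np.array(sensors.get_eef_rot()); return np.degrees(np.arctan2(R[1,1],R[0,1]))-yaw, np.degrees(np.arccos(np.clip(-R[2,2],-1,1)))
E
python3 - <<'E'
from h import *
np.set_printoptions(precision=4,suppress=True)
print(sensors.get_tcp_pos(),goto([.5284,.150,.09],20.2),yawerr(20.2))
print(goto([.5284,.150,.0295],20.2),sensors.get_wrist_force())
print(fingers.grip(0.03,60),sensors.get_grip_width(),sensors.get_grip_force(),sensors.get_wrist_force(),sensors.get_tcp_pos(),sensors.get_t())
r.movel([.5284,.150,.075],feed=.1); r.dwell(.3)
print(sensors.get_grip_width(),sensors.get_grip_force(),sensors.get_wrist_force(),sensors.get_wrist_torque(),sensors.get_tcp_pos(),sensors.get_t())
E
```

```text
[0.5291 0.1479 0.1403] (array([0.5283, 0.1499, 0.0898]), array([0.0001, 0.0001, 0.0002])) (np.float64(-0.0014777972028596764), np.float64(0.005494376639267039))
(array([0.5283, 0.15  , 0.0293]), array([0.0001, 0.0001, 0.0002])) [ 0.1624 -0.2123 -0.6485]
False 0.043271818347341284 59.98583972454071 [-4.7316 -2.2768  2.9483] [0.5263 0.1492 0.0288] 11.7167
0.042540618460392296 59.968475103378296 [-0.3557 -0.7823 -2.8427] [-0.0591 -0.0153 -0.0187] [0.528  0.1499 0.0744] 12.625
```

```bash
python3 - <<'E'
from h import *
np.set_printoptions(precision=4,suppress=True)
r.movel([.5284,.150,.15],feed=.25)
r.move_pose([.5055,-.1535,.15],down(-9.3)); print(goto([.5053,-.1535,.125],-9.3),yawerr(-9.3))
p=cam('wrist','w3.png'); np.save('pics/w3.png.npy',np.r_[p['rvec'],p['tvec'],p['fov_y'],p['cx'],p['cy']])
cv2.imwrite('pics/c3.png',cv2.resize(p['frame'][130:270,190:370,::-1],None,fx=4,fy=4,interpolation=2))
print(sensors.get_grip_width(),sensors.get_wrist_force(),sensors.get_wrist_torque(),sensors.get_t())
u=np.array([np.sin(np.radians(9.3)),np.cos(np.radians(9.3)),0]); G=np.array([.5053,-.1535,.144])
print(4*(proj(p,[G+u*.066,G+u*.04,G])-[190,130])+1.5, 4*(proj(p,[[.505,-.1535,.1]]+.052*u)-[190,130]))
s=cam('scene','s3.png'); cv2.imwrite('pics/s3c.png',cv2.resize(s['frame'][150:250,170:290,::-1],None,fx=6,fy=6,interpolation=2))
E
```

```text
(array([ 0.5052, -0.1534,  0.1248]), array([ 0.0001, -0.0001,  0.0002])) (np.float64(-0.0023190870846434564), np.float64(0.005286845005415216))
0.04306707072492345 [-0.6758 -0.7596 -3.7808] [-0.073   0.0637  0.0276] 15.5583
[[354.022    5.0948]
 [354.5633 228.9498]
 [355.3068 536.4401]] [[352.1591  98.5661]]
```

View pics/c3.png

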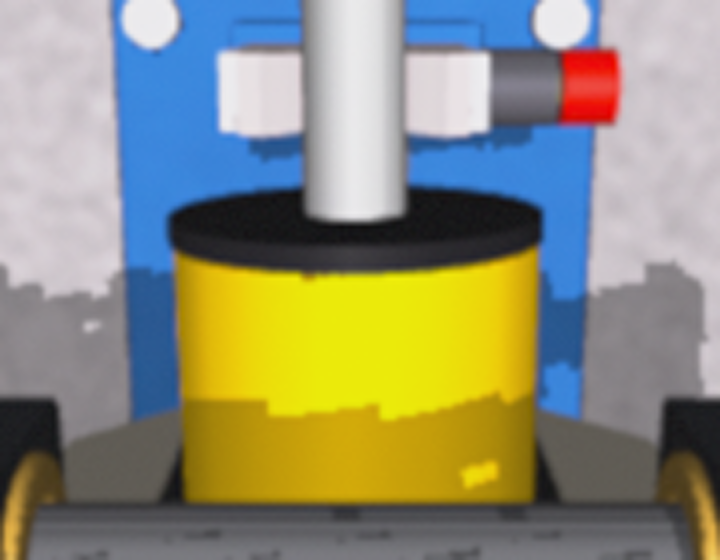

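View pics/s3c.png

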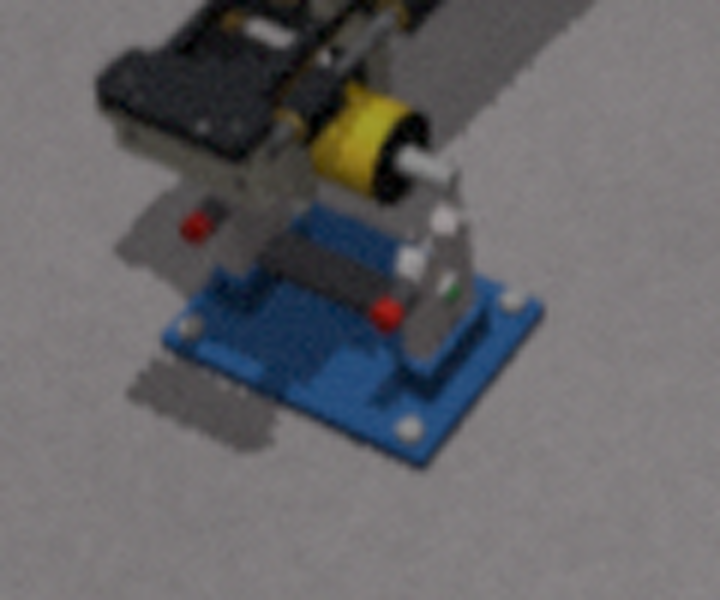

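```bash
cat >> h.py <<'E'
C=np.array([.5052,-.1534]); 
def step(z,feed=.02,wait=.03):
    r.movel([C[0],C[1],z],down(-9.3),feed=feed); r.dwell(wait)
    return np.array(sensors.get_wrist_force()),np.array(sensors.get_tcp_pos())
E
python3 - <<'E'
from h import *
np.set_printoptions(precision=4,suppress=True)
F0,_=step(.096,.08,.2); print(F0)
np.save('F0.npy',F0); z=.096
while z>.055:
    z-=.0015; F,X=step(z); d=F-F0
    print(round(z,4),d.round(1),(X*1e3).round(1))
    if d[2]>4 or np.hypot(*d[:2])>8: break
print(sensors.get_t(),sensors.get_wrist_torque())
E
```

```text
[-0.1914  0.6945 -3.9891]
0.0945 [ 0.2 -1.5  0.6] [ 505.2 -153.4   94.6]
0.093 [ 0.3 -1.8  0.4] [ 505.1 -153.4   92.9]
0.0915 [ 0.4 -0.5  0.4] [ 505.1 -153.4   91.4]
0.09 [ 0.2 -1.7  1.1] [ 505.1 -153.4   89.9]
0.0885 [-1.1 -1.5 -0.5] [ 505.1 -153.4   88.4]
0.087 [ 0.  -1.4  0.9] [ 505.1 -153.4   86.9]
0.0855 [ 0.3 -0.6  1. ] [ 505.1 -153.4   85.4]
0.084 [ 0.4 -0.6  0.3] [ 505.1 -153.4   83.9]
0.0825 [ 0.6 -0.4 -0.7] [ 505.1 -153.4   82.4]
0.081 [-0.3 -0.   0.3] [ 505.1 -153.4   80.9]
0.0795 [-1.1 -0.2  1.2] [ 505.1 -153.4   79.4]
0.078 [ 1.2 -0.3  0.6] [ 505.  -153.3   77.9]
0.0765 [-1.4 -0.1 -0.6] [ 504.8 -153.4   76.3]
0.075 [-2.5  0.3  1.3] [ 504.7 -153.4   74.8]
0.0735 [-4.9  0.2  2.9] [ 504.5 -153.3   73.4]
0.072 [-6.4  1.3  6.2] [ 504.1 -153.3   71.8]
20.85 [-0.0583  1.3238 -0.2016]
```

```bash
python3 - <<'E'
from h import *
np.set_printoptions(precision=4,suppress=True)
F0=np.load('F0.npy'); z=.072; C[:]+=[-.0005,.0001]
while z>.064:
    z-=.0008; F,X=step(z); d=F-F0
    print(round(z,4),d.round(1),(X*1e3).round(1))
    if d[2]>26 or np.hypot(*d[:2])>20: break
print(sensors.get_t(),sensors.get_wrist_torque(),sensors.get_grip_width())
p=cam('wrist','w4.png'); s=cam('scene'); a=cv2.resize(p['frame'][130:270,190:370,::-1],(720,560))
cv2.imwrite('pics/c4.png',cv2.resize(np.vstack([cv2.resize(s['frame'][160:245,190:275,::-1],(560,560)).transpose(0,1,2)]),(560,560)))
E
```

```text
0.0712 [-5.9  0.6  4.9] [ 503.8 -153.3   71.1]
0.0704 [-6.5  0.7  6.7] [ 503.7 -153.3   70.5]
0.0696 [-5.6  0.8  7.9] [ 503.7 -153.3   69.8]
0.0688 [-8.6  1.   9.9] [ 503.7 -153.3   69.2]
0.068 [-8.   0.1 10.3] [ 503.7 -153.3   68.4]
0.0672 [-7.3  0.7 11.1] [ 503.7 -153.3   67.6]
0.0664 [-7.5  0.2  9.2] [ 503.6 -153.3   66.7]
0.0656 [-6.7  0.4  9. ] [ 503.6 -153.3   65.8]
0.0648 [-8.  -0.2  8.1] [ 503.6 -153.3   64.9]
0.064 [-6.3  1.1  7. ] [ 503.6 -153.3   64.1]
0.0632 [-7.   0.5  7.8] [ 503.6 -153.3   63.3]
23.9667 [ 0.1849  1.4099 -0.3088] 0.04289292386440652
```

```bash
python3 - <<'E'
from h import *
np.set_printoptions(precision=4,suppress=True)
F0=np.load('F0.npy'); z=.0632; C[:]+=[-.0012,.0001]
while z>.046:
    z-=.0008 if z>.0595 else .0004; F,X=step(z,wait=.04); d=F-F0
    print(round(z,4),d.round(1),(X*1e3).round(1),np.array(sensors.get_wrist_torque()).round(2))
    if d[2]>21 or np.hypot(*d[:2])>20: break
print(sensors.get_t(),sensors.get_grip_width())
E
```

```text
0.0624 [-5.3  0.5  6.9] [ 503.5 -153.3   62.7] [ 0.3   1.3  -0.33]
0.0616 [-5.3 -1.2  7.8] [ 503.6 -153.3   61.9] [ 0.22  1.24 -0.35]
0.0608 [-5.9  0.5  8. ] [ 503.6 -153.3   61.1] [ 0.32  1.33 -0.4 ]
0.06 [-6.  -0.8  8.8] [ 503.5 -153.3   60.3] [ 0.23  1.27 -0.31]
0.0592 [-5.6  0.4  7.2] [ 503.5 -153.3   59.5] [ 0.2   1.33 -0.34]
0.0588 [-6.4  1.4  9.5] [ 503.5 -153.3   59.2] [ 0.22  1.34 -0.32]
0.0584 [-6.5  0.7  9.3] [ 503.5 -153.3   58.8] [ 0.24  1.3  -0.33]
0.058 [-6.1  0.6  9.7] [ 503.6 -153.3   58.4] [ 0.21  1.35 -0.32]
0.0576 [-6.7  0.6  9.4] [ 503.6 -153.3   58.1] [ 0.25  1.42 -0.39]
0.0572 [-6.5  0.7 10.3] [ 503.5 -153.3   57.7] [ 0.24  1.41 -0.37]
0.0568 [-7.4  0.8  8.8] [ 503.6 -153.3   57.3] [ 0.28  1.43 -0.28]
0.0564 [-6.3  0.5  9.6] [ 503.6 -153.3   56.9] [ 0.27  1.44 -0.34]
0.056 [-6.6  0.7 10.1] [ 503.6 -153.3   56.5] [ 0.21  1.47 -0.33]
0.0556 [-7.2  0.3 10.4] [ 503.6 -153.3   56.2] [ 0.22  1.48 -0.31]
0.0552 [-6.7  1.  11.6] [ 503.6 -153.3   55.9] [ 0.25  1.56 -0.33]
0.0548 [-7.6  1.3 15.3] [ 503.6 -153.3   55.8] [ 0.29  1.85 -0.28]
0.0544 [-8.8  1.6 18.6] [ 503.6 -153.2   55.7] [ 0.39  2.08 -0.3 ]
0.054 [-10.2   1.7  22.5] [ 503.6 -153.3   55.7] [ 0.47  2.3  -0.25]
29.3167 0.04275683879876828
```

```bash
python3 - <<'E'
from h import *
np.set_printoptions(precision=4,suppress=True)
F0=np.load('F0.npy'); C[:]+=[-.0012,.0001]
for z in (.0536,.0533):
    F,X=step(z,wait=.15); d=F-F0; print(z,d.round(1),(X*1e3).round(2),np.array(sensors.get_wrist_torque()).round(2))
    if d[2]>27: break
F,X=step(.0550,wait=.1); print((F-F0).round(1),X)
fingers.grip(.075,20); r.dwell(.2); print(sensors.get_wrist_force(),sensors.get_grip_width(),sensors.get_grip_force())
r.movel([C[0],C[1],.14],feed=.12)
u=np.array([np.sin(np.radians(9.3)),np.cos(np.radians(9.3)),0])
q=[.5053,-.1535]-.055*u[:2]
r.move_pose([*q,.2],down(-9.3))
p=cam('wrist','w5.png'); np.save('pics/w5.png.npy',np.r_[p['rvec'],p['tvec'],p['fov_y'],p['cx'],p['cy']])
s=cam('scene','s5.png')
a=cv2.resize(p['frame'][70:250,190:370,::-1],(560,560),interpolation=2); 
b=cv2.resize(s['frame'][170:230,192:262,::-1],(560,480),interpolation=2)
cv2.imwrite('pics/c5.png',cv2.resize(np.hstack([a,np.vstack([b,np.zeros((80,560,3),np.uint8)])]),(800,400)))
c=np.array([.505,-.1535,.0747]); print(proj(p,[c-.066*u,c,c+.066*u]), proj(s,[c-.066*u,c+.066*u]), sensors.get_wrist_force(),sensors.get_t())
E
```

```text
0.0536 [-11.6   1.7  25.7] [ 503.63 -153.25   55.67] [ 0.52  2.49 -0.35]
0.0533 [-12.5   2.4  28.4] [ 503.64 -153.27   55.61] [ 0.57  2.74 -0.29]
[-7.7  0.2 13.2] [ 0.5035 -0.1533  0.0558]
[ 0.5125 -0.8296 -0.6436] 0.07494916812866388 0.0
[[278.6556 209.8739]
 [278.3556 142.1167]
 [278.0184  65.9584]] [[206.1162 178.5892]
 [245.7979 196.2754]] [-0.0754  0.0531  0.0509] 32.7667
```

View pics/c5.png

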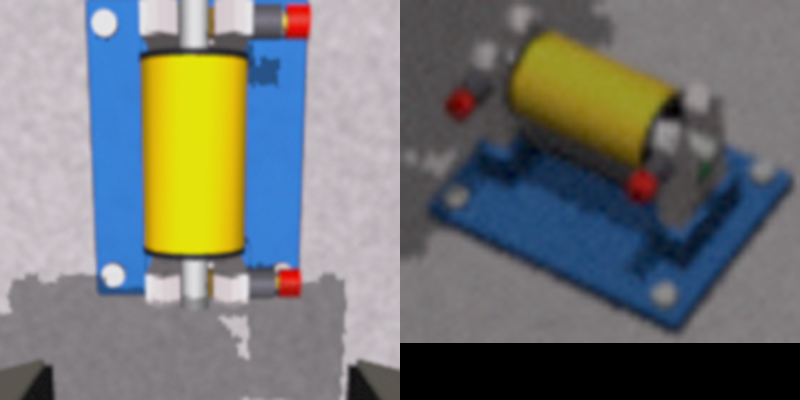

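```bash
python3 -c "
from h import *
print(r.close_job(), sensors.get_t())"
```

```text
the job is handed in; nothing more can be done
the job is handed in; nothing more can be done
```

I placed the yellow guide roller in both slots of the blue stand, pressed it down until it bottomed at about 28 N (limit 45 N), released it, and handed the job in at about 33 s; both ends look seated from the force balance and final pictures, but I couldn't read the pins and no verdict came back.

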